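Bring the third glass standard into the photometer beam and hold it

TASK

The photometer has been zeroed in the dark: lift the black dark slide up out of its slot and lower it all the way into the empty slot of the white filter rack before letting go. Then push the red cell-changer lever down three clicks from rest (each one can be felt) and never on towards the fourth, so that the third coloured standard stands in the beam. The lever springs back when let go, so finish while still holding it at the third click for the reading, with the filters, glassware, bottles and box left where they stand.

Things in the scene. Friction and masses are not known exactly. Their poses are not given: they have to be found in the camera images.
- photometer: Cream bench photometer with an orange band, 260 mm deep (x), 230 mm wide (y -100 to +130 mm), top face 110 mm above the bench; fixed. Origin on its underside, mid depth; x points from its front (robot side) to its back, y to its left, z up. Its top has an open well with five glass cells (clear blank, then four pink to dark red standards), not above the top by over 2 mm.
- slide_slot (a point): Middle of the mouth, in the photometer's top, of the yellow-trimmed slot in which the dark slide starts; axes as the photometer's. The slot is 68 mm long (x), 7 mm wide (y) and 50 mm deep.
- dark_slide_grip (a point): Dark slide: thin black plate 60 mm wide, 100 mm tall, 4 mm thick, 70 g, with a thicker grip rim (60 x 10 x 16 mm) along its top edge, upright in the photometer's slot. Point: centre of the rim, 92 mm above the foot; at the start 152 mm above the bench, 42 mm above the photometer's top. x along the width, y through the thickness, z up.
- dark_slide: The same dark slide; origin at the centre of its foot, same axes.
- rack: White plastic filter rack, 90 mm (x) by 150 mm (y), 53 mm high, fixed. Origin: centre of its underside. Three slots along its x, at y = -45, 0 and +45 mm; the last two hold the amber and the green filter, the one at y = -45 mm is empty.
- rack_free (a point): Middle of the floor of the rack's empty slot, 12 mm above the bench; axes as the rack's (x along the slot, y across, z up). The slot is 68 mm long and 7 mm wide, widening at 45 degrees to 23 mm over the top 8 mm; its mouth is 41 mm above this point. The dark slide's rim centre is 92 mm above it when fully down; it may then lean a few degrees.
- lever_grip (a point): Centre of the red round grip bar of the cell-changer lever, on the photometer's right side. The bar is 18 mm thick, 54 mm long, along the photometer's y. At rest it is about 157 mm above the bench; pushed down it swings on a 120 mm arc about lever_pivot, down and towards the photometer's front, to about 76 mm above the bench at the third click.
- lever_pivot (a point): Fixed point on the lever's axis (parallel to the photometer's y), level with the middle of the bar's length, 80 mm above the bench; axes as the photometer's. At rest the arm from here to the bar rises 40 degrees above level towards the photometer's front; at the third click it is 2 degrees below level.
- lever (a joint): Lever angle in rad: 0 at rest, growing as the bar is pushed down; one click per 0.244 (14 degrees), third click at 0.733, stop past the fourth at 1.04. Starting a click takes 7 to 9 N at the bar; the push then falls to about 2 or 3 N as the spring pawl passes the tooth, and jumps back to 7 to 9 N once the click is made. Let go, a spring returns it to 0 through all the clicks.
- amber_filter_grip (a point): Orange-amber glass filter of the same shape as the dark slide, standing in one of the two other slots of the rack. Point: centre of its grip rim, 92 mm above its foot. Leave it there.
- green_filter_grip (a point): Green glass filter of the same shape, standing in the other. Point: centre of its grip rim, 92 mm above its foot. Leave it there.
- beaker: Empty clear glass beaker, 70 mm across, 95 mm tall, standing; origin at the centre of its underside. Leave it.
- small_beaker: Empty clear glass beaker, 44 mm across, 58 mm tall, standing; origin at the centre of its underside. Leave it.
- amber_bottle: Closed brown reagent bottle with an orange cap, 90 mm across, 205 mm tall; origin at the centre of its underside. Leave it.
- wash_bottle: White plastic wash bottle with a blue cap and bent spout, 60 mm across, 200 mm tall; origin at the centre of its underside. Leave it.
- cell_box: Flat blue plastic box, 75 x 110 x 38 mm; origin at the centre of its underside. Leave it.
Mind the look-alikes: they are no part of the job. Of the things that look like the dark_slide, the smallest one is meant. What is shaped like the rack but pink or yellow is not meant.

How it is judged:
By the outcome, as a careful person would: the job done as asked, in the order asked, and still so for the second after the job is handed in, while the arm keeps its last pose, push and grip.
It also fails if it takes over 72 s, if anything falls off the work surface, if the arm or the gripper's body presses on something with over 40 N, if the wrist force passes 120 N, or if a joint passes its speed limit or range.

ROBOT

A 6-joint arm with a two-finger parallel gripper is mounted at the origin on the work surface. World frame = base frame: x ahead of the robot, y to its left, z up, the work surface at z = 0. Lengths are in m, angles in rad, forces in N, time in s.
With the tool pointing down it reaches from about 0.375 to 0.9 m from the base axis. Payload 3.1 kg.
Tool frame: the origin (TCP) lies at the centre of the arm's flange, where the gripper is bolted on; the fingertips stand 173 mm ahead of it and the grasp point (between the pads) lies 155 mm ahead of it (tip_extent is the distance from the TCP to the fingertips, in m); z points along the fingers, y is the direction in which the jaws open and shut (so a half turn about z gives the same grasp; the last joint's range is limited). The gripper opens to 85 mm and grips with 20 to 120 N. Pads are 22 mm wide; open, the fingers measure 114 mm over their backs; the gripper's body (76 mm by 85 mm) begins 54 mm behind the grasp point. The pads swing forward as they close: fully open they stand 13 mm farther back than shut.
Start: joints at [-1.377, 0.527, 1.433, -0, 1.181, -0.178], TCP at [0.227, -0.582, 0.405] pointing down, gripper open.
Joint ranges: [-3.08, 3.08], [-0.75, 2.2], [0.22, 2.44], [-1.43, 4.57], [0, 2.65], [-2.85, 2.85]. Speed limits (rad/s): [2.79, 2.79, 3.14, 3.14, 3.14, 3.14].

INTERFACE

Orientations are given as a unit quaternion [x, y, z, w].
In Python, from station import sense, snapshot, sign_off, tip_extent gives the robot as it stands. The module is installed in compiled form; this text tells all that it offers.
- The arm moves only by the tool servo_tool, never from a script. Its argument "rows" is a list of rows, each a list of 3 entries, a list of its own where there are three numbers: the shift along the tool's x, y, z in mm, then the turn about the tool's z in degrees, then the opening, from -1 (shut) to 1 (fully open), so that 0 is half open. A call has 1 to 8 rows; each row is the pose to reach, as a shift and turn from the pose measured when the call began, along the tool's axes at that moment; what a row does not reach only later rows make up. A row lasts 1/10 s, in which the tool goes at most 50 mm and 8.59 degrees, less where a joint would pass 70% of its speed; a pose out of reach is approached as far as the arm can. A call with a gripper value outside its range is refused whole. The fingers move at their own pace and stop on an object; "force" is the grip in N (left out, the last holds). Time passes only in rows, so rows that repeat a pose let the fingers close. It gives the time, the measured TCP pose, the force and the opening at its end, in the units of the state.
- sense(): the state, without advancing time (a new reading comes with each control period).
- snapshot(name): name is "side" or "top"; returns a dict with "image" (480x640x3 uint8, blue, green, red), "z_map" (480x640 float32, m along the optical axis (not along the pixel's ray), 0 where there is no reading), "vertical_fov" (degrees; the focal length in pixels is half the picture's height over the tangent of half this angle, whatever the lens; pixels are square), "cx", "cy" (the principal point, pixels), "cam_to_world" (4x4, takes a point from camera to world coordinates). Camera axes: x right, y down, z forward; pixel columns grow to the right and rows downward; lengths in m; the calibration is good to about 2 mm. A picture is of the moment at which its call begins.
- sign_off(): hands the job in, once; it reports no verdict.
The state is a dict: "t": time; "q": joint angles; "qd": joint speeds; "tau": joint torques, N m; "tcp_pos": TCP position; "tool_rot": TCP orientation; "force": force on the tool from outside, world axes, zero at the start; "ft_torque": the same for the moment, N m; "finger_gap": opening from 0.0 (shut) to 1.0 (fully open).
Only numpy, scipy, OpenCV 4.12 (cv2) and the standard library are available. Lean on these libraries where they do the work, as an engineer would, in place of code of your own. Each camera call takes 0.05 s, during which the arm holds its last target. There are 200 camera calls.

## Working session

There is one attempt and no reset: what is moved stays moved. The work goes in short steps, Python scripts to look and compute and a tool call to move; the robot and the scene stay as the last step left them, time stands still between calls to the robot, and variables do not carry over. Pictures are saved under pics/ and viewed, about 8 in all and at most 12, crops included, and the job is handed in when it is done.

Besides the shell and the picture viewer there is one more tool, called as name(argument=value, ...) on one line, values as JSON. servo_tool: Moves the arm, as the interface text tells. Its arguments: {"type":"object","properties":{"rows":{"type":"array"},"force":{"type":"number"}},"required":["rows"]}

```bash
mkdir -p pics; cat > h.py <<'E'
import numpy as np, cv2
from station import sense, snapshot, sign_off, tip_extent
def cloud(s):
    h,w=s["z_map"].shape; f=h/2/np.tan(np.radians(s["vertical_fov"])/2)
    u,v=np.meshgrid(np.arange(w),np.arange(h)); z=s["z_map"]
    P=np.stack([(u-s["cx"])*z/f,(v-s["cy"])*z/f,z,np.ones_like(z)],-1)@np.array(s["cam_to_world"]).T
    P=P[...,:3]; P[z==0]=np.nan
    return P
E
python3 - <<'E'
from h import *
print(tip_extent, sense())
for n in("side","top"):
    s=snapshot(n); np.savez("s_"+n,**s); cv2.imwrite(f"pics/{n}0.png",s["image"]); print(n,s["vertical_fov"],np.round(s["cam_to_world"],3).tolist())
E
```

```text
0.1734 {'t': 0.0, 'q': array([-1.37749632e+00,  5.28458814e-01,  1.43391067e+00, -3.54190917e-05,
        1.18141066e+00, -1.78514353e-01]), 'qd': array([ 0.00106163,  0.00150174, -0.00062937, -0.00034353, -0.00111565,
        0.00022902]), 'tau': array([ 3.19894407e-04, -4.42341828e+01, -1.78025651e+01, -1.98696875e-04,
        8.45996401e-03, -1.38157031e-05]), 'tcp_pos': array([ 0.22701327, -0.58193764,  0.40373507]), 'tool_rot': array([ 9.82767140e-01,  1.84844671e-01, -2.44618158e-05, -1.09359151e-03]), 'force': array([-0.59658776, -0.45838077, -0.72910462]), 'ft_torque': array([-0.0071329 ,  0.04065634,  0.00564323]), 'finger_gap': 0.9964946556239406}
side 42.822671163498846 [[-0.802, -0.377, 0.463, -0.177], [-0.597, 0.499, -0.629, 0.94], [0.006, -0.781, -0.625, 1.043], [0.0, 0.0, 0.0, 1.0]]
top 54.91586487837222 [[0.028, -0.989, 0.146, 0.316], [-0.999, -0.024, 0.031, 0.032], [-0.027, -0.146, -0.989, 1.29], [0.0, 0.0, 0.0, 1.0]]
```

View pics/side0.png

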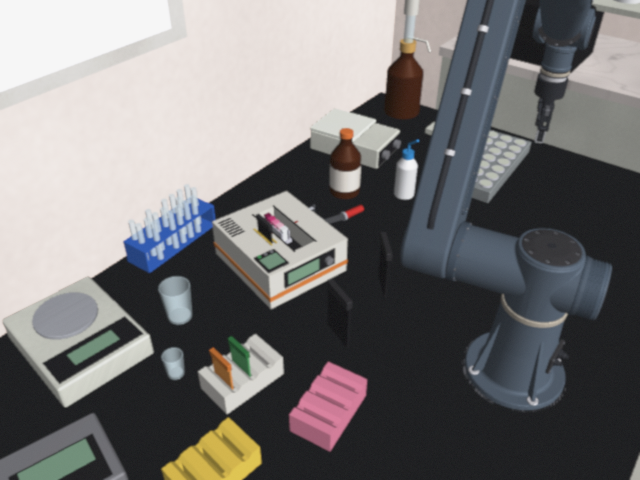

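View pics/top0.png

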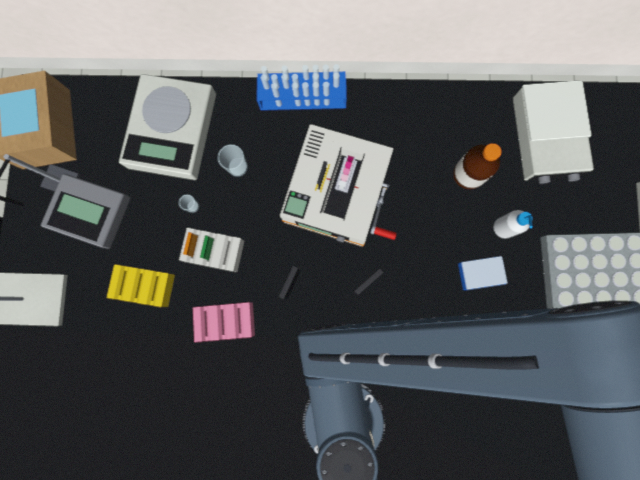

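The dark slide is the plate in the photometer slot, at top (322,178) and side (265,228). The two plates standing on the bench, at top (289,283) and (369,281), are look-alikes. The white rack is at top (211,250), with its empty slot on the right at (232,250). The red lever bar is at (384,234). Next I measure these and make an enlarged crop.

```bash
cat > m.py <<'E'
from h import *
C={}
for n in("side","top"):
    s=dict(np.load(f"s_{n}.npz")); C[n]=(s["image"],cloud(s))
def rect(P,m,lab):
    p=P[m]; p=p[~np.isnan(p[:,0])]; r=cv2.minAreaRect((p[:,:2]*1000).astype(np.float32))
    print(lab,len(p),"c",np.round(r[0],1),"size",np.round(r[1],1),"ang",round(r[2],1),"zmed",np.round(np.median(p[:,2])*1000,1), "zmax",np.round(p[:,2].max()*1000,1),"mean",np.round(p.mean(0)*1000,1)); return p
def box(P,u0,u1,v0,v1):
    m=np.zeros(P.shape[:2],bool); m[v0:v1,u0:u1]=1; return m
for n in C:
    im,P=C[n]; hsv=cv2.cvtColor(im,cv2.COLOR_BGR2HSV); z=P[...,2]
    B=dict(top=dict(ph=(275,395,120,250),rk=(175,248,222,278),sl=(312,334,155,200),lv=(368,402,220,245),a=(275,300,262,305),b=(350,388,265,298)),
           side=dict(ph=(210,350,190,305),rk=(195,290,330,412),sl=(250,285,205,250),lv=(335,368,200,225),a=(325,355,275,350),b=(375,395,228,300)))[n]
    rect(P,box(P,*B["ph"])&(abs(z-.110)<.004),n+" phot top")
    rect(P,box(P,*B["rk"])&(abs(z-.053)<.004)&(hsv[...,1]<60)&(hsv[...,2]>120),n+" rack top")
    rect(P,box(P,*B["sl"])&(z>.143)&(z<.17),n+" slide rim")
    rect(P,box(P,*B["lv"])&(hsv[...,1]>120)&((hsv[...,0]<8)|(hsv[...,0]>172)),n+" lever bar")
    for k in "ab": rect(P,box(P,*B[k])&(z>.03),n+" plate "+k)
    for lab,h0,h1 in(("amber",5,20),("green",55,90)):
        rect(P,box(P,*B["rk"])&(hsv[...,1]>120)&(hsv[...,0]>=h0)&(hsv[...,0]<=h1)&(z>.085),n+" "+lab)
a=cv2.resize(C["top"][0][115:285,170:405],None,fx=3.4,fy=3.4,interpolation=cv2.INTER_CUBIC)
cv2.imwrite("pics/crop0.png",a)
E
python3 m.py
```

```text
side phot top 4441 c [545.   47.8] size [252.  434.5] ang 73.8 zmed 110.4 zmax 114.0 mean [622.1  34.6 110.3]
side rack top 1348 c [446.6 373.3] size [153.2  93.4] ang 79.9 zmed 52.9 zmax 57.0 mean [437.6 376.8  52.9]
side slide rim 137 c [636.3  72.3] size [12.1 62.7] ang 73.8 zmed 157.4 zmax 163.7 mean [635.   74.5 155.6]
side lever bar 157 c [ 547.8 -186. ] size [ 52.  278.7] ang 30.9 zmed 161.4 zmax 169.3 mean [ 508.4 -130.8  127.5]
side plate a 977 c [360.5 149.4] size [17.6 89.8] ang 67.3 zmed 96.2 zmax 146.9 mean [356.6 152.1  96. ]
side plate b 495 c [366.7 -51. ] size [15.7 93.7] ang 42.6 zmed 104.5 zmax 147.2 mean [361.6 -43.  101.4]
side amber 227 c [454.5 418.5] size [11.8 62.5] ang 79.4 zmed 109.7 zmax 116.4 mean [453.3 420.  105.9]
side green 158 c [447.3 374.5] size [11.  62.6] ang 78.2 zmed 110.6 zmax 115.8 mean [447.2 375.9 109.1]
top phot top 5920 c [626.2  25.6] size [247.5 263.8] ang 74.0 zmed 110.4 zmax 114.0 mean [632.   26.8 110.3]
top rack top 928 c [449.1 373.3] size [151.3  89.8] ang 80.3 zmed 52.7 zmax 57.0 mean [445.9 361.1  52.8]
top slide rim 108 c [639.4  71.5] size [10.7 60.9] ang 75.1 zmed 159.5 zmax 165.4 mean [638.2  71.6 158.8]
top lever bar 183 c [500.6 -99.3] size [68.3 47.4] ang 73.7 zmed 163.7 zmax 170.4 mean [490.  -90.8 138.2]
top plate a 282 c [362.1 148.2] size [14.9 84.3] ang 66.9 zmed 140.7 zmax 149.3 mean [361.2 147.1 122.6]
top plate b 207 c [369.2 -51.5] size [14.2 85.1] ang 42.6 zmed 142.3 zmax 148.0 mean [368.5 -50.6 140.9]
top amber 130 c [455.9 417.3] size [11.7 57.9] ang 79.0 zmed 110.6 zmax 120.0 mean [454.6 416.3 108.2]
top green 103 c [448.2 371.9] size [ 8.7 55. ] ang 81.7 zmed 111.1 zmax 118.3 mean [447.5 371.4 108.9]
```

View pics/crop0.png

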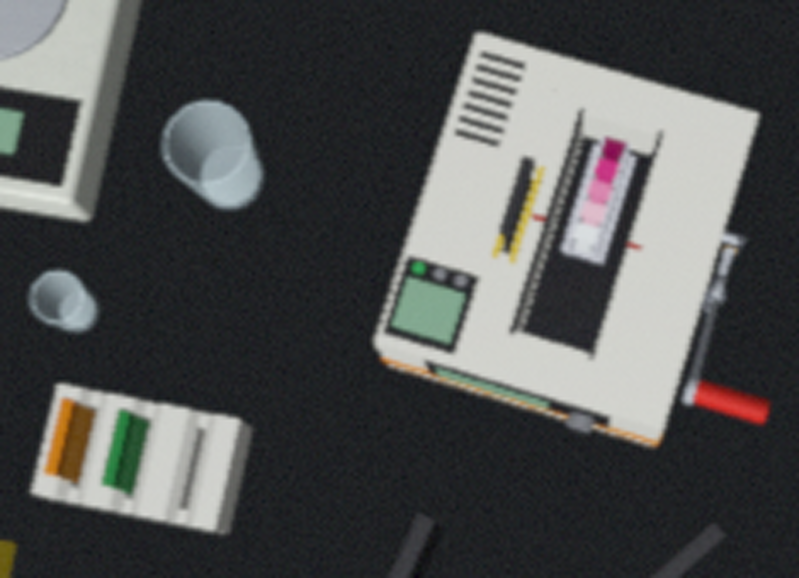

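Confirmed in the crop: the slide at (520,208) in the yellow-trimmed slot measures 60 x 10 mm at z 160, while the bench plates are about 85-90 mm wide. The white rack's right-hand slot at (192,465) is empty. Now I clean up the lever and slot figures and work out the first move.

```bash
cat >> h.py <<'E'
from scipy.spatial.transform import Rotation as R
def rel(target_tip_pos, yaw, depth=.155):
    """tool-frame mm shift and turn(deg) bringing the grasp point to target, jaw axis y along world yaw+90 (tool x along yaw, tool down)"""
    s=sense(); T=R.from_quat(s["tool_rot"]); 
    d=T.inv().apply(np.array(target_tip_pos)+[0,0,depth]-s["tcp_pos"])*1000
    x=T.apply([1,0,0]); cur=np.degrees(np.arctan2(x[1],x[0]))
    turn=-((yaw-cur+90)%180-90)
    print("t",round(s["t"],2),"tcp",np.round(s["tcp_pos"]*1000,1),"z axis",np.round(T.apply([0,0,1]),3),"x yaw",round(cur,1),"q",np.round(s["q"],2),"F",np.round(s["force"],1),"gap",round(s["finger_gap"],3))
    print("shift",np.round(d,1),"turn",round(turn,1)); return d,turn
E
python3 - <<'E'
import io,contextlib
with contextlib.redirect_stdout(io.StringIO()): from m import *
for n,b in(("top",(368,402,220,245)),("side",(335,368,200,225))):
    im,P=C[n];hsv=cv2.cvtColor(im,cv2.COLOR_BGR2HSV)
    p=rect(P,box(P,*b)&(hsv[...,1]>120)&((hsv[...,0]<8)|(hsv[...,0]>172))&(P[...,2]>.148),n+" bar")
    im,P=C[n]
for n in C: # rack per column yaw etc: floor of free slot as check
    P=C[n][1]; th=np.radians(-10); c=np.array([.4478,.3733]); d=P[...,:2]-c
    lx=d@[np.cos(th),np.sin(th)]; ly=d@[-np.sin(th),np.cos(th)]; 
    m=(abs(lx)<.025)&(ly>-.08)&(ly<-.03)
    for a in np.arange(-78,-28,3): 
        k=m&(ly*1000>=a)&(ly*1000<a+3); print(n,a,k.sum(),np.round(np.nanmedian(P[...,2][k])*1000,1) if k.sum() else None)
rel([.638,.072,.152],-16)
E
```

```text
top bar 154 c [488.6 -87.9] size [53.1 18. ] ang 73.7 zmed 164.7 zmax 170.4 mean [487.6 -87.9 164.2]
side bar 123 c [483.8 -89.5] size [54.1 20.6] ang 73.7 zmed 163.6 zmax 169.3 mean [481.7 -88.3 162.6]
side -78 7 51.8
side -75 22 53.6
side -72 23 53.6
side -69 30 54.0
side -66 24 53.6
side -63 26 53.7
side -60 30 53.0
side -57 36 50.8
side -54 33 48.4
side -51 74 42.4
side -48 15 39.1
side -45 0 None
side -42 13 47.3
side -39 13 50.2
side -36 17 53.3
side -33 22 52.3
side -30 0 None
top -78 31 4.4
top -75 86 31.9
top -72 22 53.6
top -69 18 53.8
top -66 19 52.3
top -63 22 54.0
top -60 18 52.7
top -57 20 52.3
top -54 15 49.9
top -51 14 47.2
top -48 0 None
top -45 4 44.2
top -42 60 35.8
top -39 25 49.5
top -36 26 51.5
top -33 19 52.4
top -30 0 None
t 0.1 tcp [ 227.  -582.   403.8] z axis [-0.     0.002 -1.   ] x yaw 21.3 q [-1.38  0.53  1.43 -0.    1.18 -0.18] F [-0.4 -0.8  0.1] gap 1.001
shift [ 620.5 -459.8   97.9] turn 37.3
```

servo_tool(rows=[[[30, -22, 0], 3, 0.2], [[70, -52, 0], 8, 0.2], [[110, -82, 0], 13, 0.2], [[150, -111, 0], 18, 0.2], [[190, -141, 0], 23, 0.2], [[230, -170, 0], 28, 0.2], [[270, -200, 0], 33, 0.2], [[310, -230, 0], 37, 0.2]])

```text
t: 0.9
tcp_pos: [0.4329, -0.2532, 0.4042]
tool_rot: [0.99, -0.138, -0.0, -0.001]
force: [-0.0, -0.8, -1.8]
finger_gap: 0.599
```

```bash
python3 -c "
from h import *
rel([.638,.072,.152],-16)"
```

```text
t 0.9 tcp [ 432.9 -253.2  404.2] z axis [-0.001  0.002 -1.   ] x yaw -15.9 q [-0.75  0.36  1.74  0.    1.04  1.09] F [-0.  -0.8 -1.8] gap 0.599
shift [ 108.3 -368.8   97.8] turn 0.1
```

servo_tool(rows=[[[14, -48, 0], 0, 0], [[28, -96, 0], 0, 0], [[42, -144, 0], 0, 0], [[56, -192, 0], 0, 0], [[70, -240, 0], 0, 0], [[84, -286, 0], 0, 0], [[97, -330, 0], 0, 0], [[106, -360, 0], 0, 0]])

```text
t: 1.7
tcp_pos: [0.6345, 0.067, 0.4043]
tool_rot: [0.991, -0.137, -0.001, -0.001]
force: [0.3, -0.8, 0.9]
finger_gap: 0.503
```

servo_tool(rows=[[[2, -9, 10], 0, 0], [[2, -9, 25], 0, 0], [[2, -9, 40], 0, 0], [[2, -9, 50], 0, 0], [[2, -9, 50], 0, 0]])

```text
t: 2.2
tcp_pos: [0.6377, 0.0745, 0.3518]
tool_rot: [0.99, -0.138, -0.003, -0.001]
force: [-0.4, -0.4, 0.2]
finger_gap: 0.502
```

```bash
python3 -c "
from h import *
rel([.638,.072,.152],-16)
for n in('side','top'):
    s=snapshot(n); np.savez('s_'+n,**s)
    u,v,w,h=dict(side=(190,130,170,160),top=(240,60,190,190))[n]
    cv2.imwrite(f'pics/{n}1.png',cv2.resize(s['image'][v:v+h,u:u+w],None,fx=3,fy=3))
a=cv2.imread('pics/side1.png');b=cv2.imread('pics/top1.png');H=480
f=lambda i:cv2.resize(i,(395,400)); cv2.imwrite('pics/both1.png',np.hstack([f(a),f(b)]))
"
```

```text
t 2.2 tcp [637.7  74.5 351.8] z axis [-0.006  0.003 -1.   ] x yaw -15.8 q [-0.06  0.61  1.44  0.    1.1   1.79] F [-0.4 -0.4  0.2] gap 0.502
shift [ 1.2  2.4 44.8] turn 0.2
```

View pics/both1.png

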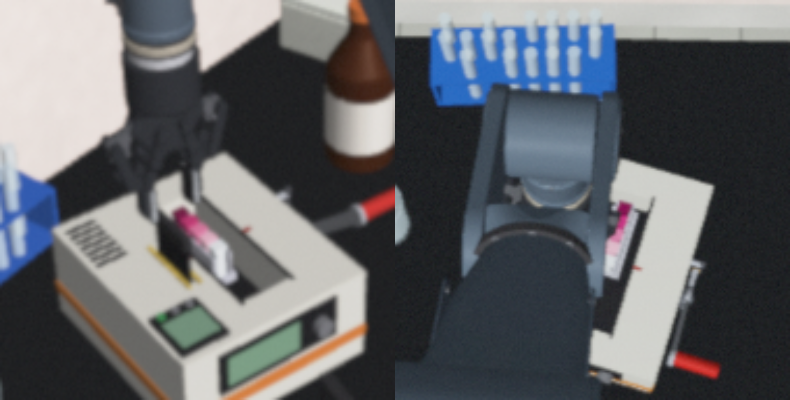

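The left panel shows the open fingers straddling the slide's rim at about (175,235), with clearance on both sides. I descend and close gently.

servo_tool(rows=[[[1, 2, 12], 0, 0], [[1, 2, 26], 0, 0], [[1, 2, 38], 0, 0], [[1, 2, 45], 0, 0], [[1, 2, 45], 0, 0], [[1, 2, 45], 0, 0]], force=30)

```text
t: 2.9
tcp_pos: [0.6391, 0.0726, 0.3088]
tool_rot: [0.99, -0.138, -0.001, -0.001]
force: [0.6, 0.0, 0.2]
finger_gap: 0.499
```

```bash
python3 -c "
from h import *
rel([.638,.072,.152],-16)"
```

```text
t 2.9 tcp [639.1  72.6 308.8] z axis [-0.002  0.003 -1.   ] x yaw -15.8 q [-0.06  0.66  1.47  0.    1.01  1.78] F [0.6 0.  0.2] gap 0.499
shift [-0.9  0.9  1.8] turn 0.2
```

servo_tool(rows=[[[0, 0, 2], 0, -0.5], [[0, 0, 2], 0, -0.8], [[0, 0, 2], 0, -1], [[0, 0, 2], 0, -1], [[0, 0, 2], 0, -1], [[0, 0, 2], 0, -1], [[0, 0, 2], 0, -1]], force=30)

```text
t: 3.6
tcp_pos: [0.6392, 0.0726, 0.3072]
tool_rot: [0.99, -0.138, -0.001, -0.001]
force: [-0.4, -0.6, 1.7]
finger_gap: 0.11
```

```bash
python3 -c "
from h import *
rel([.638,.072,.152],-16)"
```

```text
t 3.6 tcp [639.2  72.6 307.2] z axis [-0.001  0.003 -1.   ] x yaw -15.8 q [-0.06  0.67  1.47  0.    1.01  1.78] F [-0.4 -0.6  1.7] gap 0.11
shift [-1.   0.9  0.2] turn 0.2
```

servo_tool(rows=[[[0, 0, -6], 0, -1], [[0, 0, -18], 0, -1], [[0, 0, -32], 0, -1], [[0, 0, -46], 0, -1], [[0, 0, -60], 0, -1], [[0, 0, -74], 0, -1], [[0, 0, -86], 0, -1], [[0, 0, -92], 0, -1]])

```text
t: 4.4
tcp_pos: [0.6396, 0.0724, 0.4012]
tool_rot: [0.99, -0.138, 0.001, -0.001]
force: [0.3, 0.1, -0.3]
finger_gap: 0.107
```

```bash
python3 -c "
from h import *
rel([.440,.329,.240],-10)"
```

```text
t 4.4 tcp [639.6  72.4 401.2] z axis [ 0.002  0.003 -1.   ] x yaw -15.8 q [-0.06  0.56  1.39  0.    1.2   1.78] F [ 0.3  0.1 -0.3] gap 0.107
shift [-262.  -192.5    6.5] turn -5.8
```

servo_tool(rows=[[[-12, -9, 0], 0, -1], [[-36, -27, 0], -1, -1], [[-66, -49, 0], -2, -1], [[-98, -72, 0], -3, -1], [[-130, -96, 0], -4, -1], [[-162, -119, 0], -5, -1], [[-194, -143, 0], -6, -1], [[-222, -164, 0], -6, -1]])

```text
t: 5.2
tcp_pos: [0.468, 0.2923, 0.4008]
tool_rot: [0.996, -0.085, -0.001, -0.001]
force: [-0.4, 0.8, -1.6]
finger_gap: 0.109
```

servo_tool(rows=[[[-16, -10, 0], 0, -1], [[-28, -19, 0], 0, -1], [[-36, -25, 0], 0, -1], [[-40, -27, 0], 0, -1], [[-40, -27, 0], 0, -1]])

```text
t: 5.7
tcp_pos: [0.4331, 0.3257, 0.4009]
tool_rot: [0.996, -0.085, -0.001, -0.001]
force: [-0.5, -0.3, -0.6]
finger_gap: 0.112
```

```bash
python3 - <<'E'
from h import *
rel([.440,.329,.160],-10)
for n in('side','top'):
    s=snapshot(n); np.savez('s2_'+n,**s)
    P=cloud(s); z=P[...,2]
    hsv=cv2.cvtColor(s['image'],cv2.COLOR_BGR2HSV)
    # slide plate: dark points near, between z .155 and .225
    m=(z>.155)&(z<.21)&(np.hypot(P[...,0]-.44,P[...,1]-.329)<.06)
    p=P[m]*1000; print(n,len(p))
    if len(p)>20:
        r=cv2.minAreaRect(p[:,:2].astype(np.float32)); print(np.round(r[0],1),np.round(r[1],1),round(r[2],1), p.min(0),p.max(0))
    v,u=np.where(m); print(u.min(),u.max(),v.min(),v.max()) if len(u) else 0
s=np.load('s2_side.npz'); cv2.imwrite('pics/side2.png',cv2.resize(s['image'][200:430,130:350],None,fx=2.6,fy=2.6,interpolation=cv2.INTER_CUBIC))
E
```

```text
t 5.7 tcp [433.1 325.7 400.9] z axis [-0.001  0.002 -1.   ] x yaw -9.7 q [0.44 0.42 1.65 0.   1.07 2.18] F [-0.5 -0.3 -0.6] gap 0.112
shift [ 6.3 -4.3 85.9] turn 0.3
side 379
[433.8 326.7] [ 6.2 64.1] 81.8 [401.89189027 319.38158486 155.22537729] [465.18718062 333.23059465 209.64625952]
247 268 293 327
top 77
[434.2 323.4] [ 4.1 59.5] 78.0 [405.30520974 317.57777416 155.75715065] [463.50291505 331.63358959 209.99184222]
211 221 236 261
```

View pics/side2.png

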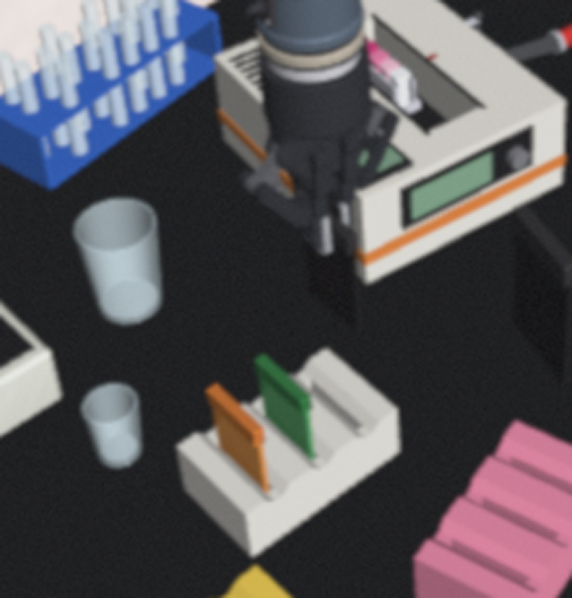

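The slide hangs upright in the jaws (crop (332,280)) and matches the TCP in x/y to about 1 mm. The rack's empty slot is at (345,400). I shift by the remaining offset and descend to just above the mouth.

servo_tool(rows=[[[3, -2, 5], 0.3, -1], [[6, -4, 18], 0.3, -1], [[6, -4, 36], 0.3, -1], [[6, -4, 56], 0.3, -1], [[6, -4, 74], 0.3, -1], [[6, -4, 84], 0.3, -1], [[6, -4, 88], 0.3, -1], [[6, -4, 88], 0.3, -1]])

```text
t: 6.6
tcp_pos: [0.4406, 0.3282, 0.3123]
tool_rot: [0.996, -0.088, -0.001, -0.001]
force: [0.2, -0.5, -0.8]
finger_gap: 0.11
```

```bash
python3 - <<'E'
from h import *
rel([.440,.329,.104],-10)
s=snapshot('side'); P=cloud(s); z=P[...,2]
th=np.radians(-10); c=np.array([.4478,.3733]); d=P[...,:2]-c
lx=d@[np.cos(th),np.sin(th)]*1000; ly=d@[-np.sin(th),np.cos(th)]*1000
m=(z>.075)&(z<.14)&(abs(ly+45)<20)&(abs(lx)<45)
print("plate lx",np.percentile(lx[m],[1,99]),"ly",np.percentile(ly[m],[5,50,95]),m.sum())
cv2.imwrite('pics/side3.png',cv2.resize(s['image'][220:430,150:350],None,fx=2.8,fy=2.8,interpolation=cv2.INTER_CUBIC))
E
```

```text
t 6.6 tcp [440.6 328.2 312.3] z axis [-0.001  0.002 -1.   ] x yaw -10.1 q [0.44 0.56 1.71 0.   0.88 2.18] F [ 0.2 -0.5 -0.8] gap 0.11
shift [-0.6 -0.6 53.3] turn -0.1
plate lx [-30.9507705   30.07174979] ly [-46.77498195 -44.58823864 -43.05374201] 334
```

View pics/side3.png

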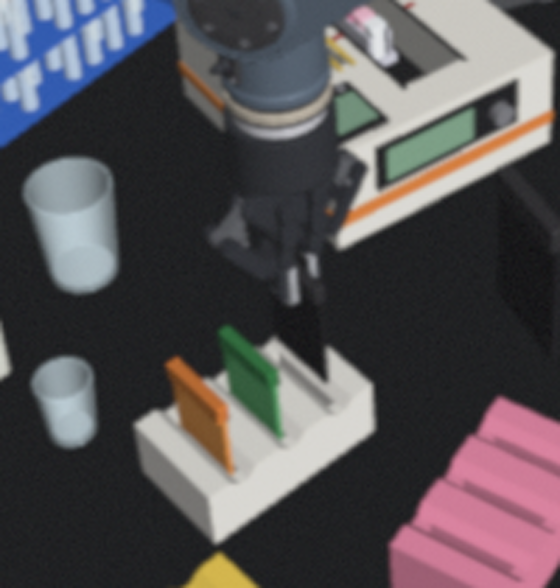

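The slide sits over the empty slot at crop (305,350), still 12 mm above the mouth. I lower it slowly and watch the force.

servo_tool(rows=[[[0, -1, 6], 0, -1], [[0, -1, 12], 0, -1], [[0, -1, 16], 0, -1], [[0, -1, 20], 0, -1], [[0, -1, 24], 0, -1], [[0, -1, 28], 0, -1], [[0, -1, 28], 0, -1]])

```text
t: 7.35
tcp_pos: [0.4407, 0.3293, 0.2843]
tool_rot: [0.996, -0.088, -0.001, -0.001]
force: [0.4, -0.0, -0.6]
finger_gap: 0.11
```

```bash
python3 -c "
from h import *
rel([.440,.329,.104],-10)"
```

```text
t 7.35 tcp [440.7 329.3 284.3] z axis [-0.001  0.002 -1.   ] x yaw -10.1 q [0.44 0.6  1.73 0.   0.82 2.18] F [ 0.4 -0.  -0.6] gap 0.11
shift [-0.6  0.5 25.3] turn -0.1
```

servo_tool(rows=[[[0, 0, 5], 0, -1], [[0, 0, 10], 0, -1], [[0, 0, 15], 0, -1], [[0, 0, 19], 0, -1], [[0, 0, 22], 0, -1], [[0, 0, 24], 0, -1], [[0, 0, 25], 0, -1], [[0, 0, 25], 0, -1]])

```text
t: 8.15
tcp_pos: [0.4407, 0.3294, 0.2593]
tool_rot: [0.996, -0.088, -0.001, -0.001]
force: [-0.7, 0.4, -1.2]
finger_gap: 0.11
```

servo_tool(rows=[[[0, 0, 0.5], 0, -1], [[0, 0, 1], 0, -1], [[0, 0, 1.5], 0, -1], [[0, 0, 1.5], 0, -1]])

```text
t: 8.55
tcp_pos: [0.4408, 0.3295, 0.2591]
tool_rot: [0.996, -0.088, -0.0, -0.001]
force: [-2.0, -1.7, 8.3]
finger_gap: 0.108
```

Floor contact at 8 N, exactly at the expected height (TCP 0.259). Releasing.

servo_tool(rows=[[[0, 0, -1], 0, -0.8], [[0, 0, -1], 0, -0.6], [[0, 0, -1], 0, -0.4], [[0, 0, -1], 0, -0.4], [[0, 0, -1], 0, -0.4], [[0, 0, -1], 0, -0.4]])

```text
t: 9.15
tcp_pos: [0.4408, 0.3295, 0.2599]
tool_rot: [0.996, -0.088, -0.0, -0.001]
force: [-0.1, -0.1, 0.7]
finger_gap: 0.302
```

servo_tool(rows=[[[0, 0, -5], 0, -0.4], [[0, 0, -14], 0, -0.4], [[0, 0, -30], 0, -0.4], [[0, 0, -50], 0, -0.4], [[0, 0, -75], 0, -0.4], [[0, 0, -105], 0, -0.4], [[0, 0, -135], 0, -0.4], [[0, 0, -145], 0, -0.4]])

```text
t: 9.95
tcp_pos: [0.4414, 0.3295, 0.4089]
tool_rot: [0.996, -0.088, 0.003, -0.003]
force: [0.6, -0.8, -0.1]
finger_gap: 0.302
```

```bash
python3 - <<'E'
from h import *
s=snapshot('side'); P=cloud(s); z=P[...,2]
th=np.radians(-10); c=np.array([.4478,.3733]); d=P[...,:2]-c
lx=d@[np.cos(th),np.sin(th)]*1000; ly=d@[-np.sin(th),np.cos(th)]*1000
for k in(-45,0,45):
    m=(z>.098)&(z<.14)&(abs(ly-k)<20)&(abs(lx)<45)
    print(k,"lx",np.percentile(lx[m],[1,99]),"ly",np.percentile(ly[m],[5,50,95]),m.sum(),"ztop",np.percentile(z[m],[50,97]))
cv2.imwrite('pics/side4.png',cv2.resize(s['image'][220:430,150:350],None,fx=2.4,fy=2.4,interpolation=cv2.INTER_CUBIC))
rel([.486,-.0887,.157],74)
E
```

```text
-45 lx [-30.79986932  29.99064829] ly [-49.23993033 -42.18958233 -38.84445779] 187 ztop [0.11080863 0.11539641]
0 lx [-31.61499988  28.57379552] ly [-4.21310159  3.0799797   5.38249803] 196 ztop [0.11063975 0.11551996]
45 lx [-31.36863791  29.64228882] ly [40.76618403 47.57462515 50.37190938] 204 ztop [0.11066256 0.1153607 ]
t 10.0 tcp [441.4 329.5 409. ] z axis [ 0.007  0.006 -1.   ] x yaw -10.1 q [0.44 0.42 1.62 0.   1.09 2.18] F [-0.1 -0.   0.7] gap 0.298
shift [116.8 404.6  94.9] turn -84.1
```

View pics/side4.png

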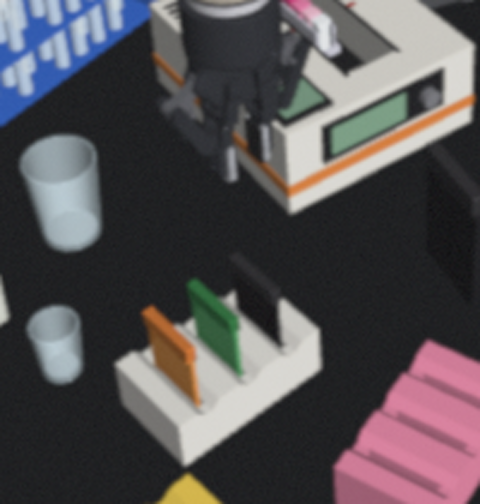

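The slide now stands in the rack at crop (258,300), its rim at the same height as the two filters, so it is fully seated. Next I move above the lever bar with shut fingers to push on its crown.

```bash
cat >> h.py <<'E'
X=np.array([np.cos(np.radians(-16.2)),np.sin(np.radians(-16.2)),0])
def lev(th_deg, dz=0):
    a=np.radians(40-th_deg); p=np.array([.4838,-.0964,0])+X*(.0919-.12*np.cos(a)); p[2]=.080+.12*np.sin(a)+.009+dz
    print("lever",th_deg,end=" "); return rel(p,-16.2,.1734)
E
python3 -c "
from h import *
lev(0,.03)"
```

```text
lever 0 t 10.0 tcp [441.4 329.5 409. ] z axis [ 0.007  0.006 -1.   ] x yaw -10.1 q [0.44 0.42 1.62 0.   1.09 2.18] F [-0.1 -0.   0.7] gap 0.298
shift [116.3 412.1  37.3] turn 6.1
```

servo_tool(rows=[[[8, 30, 0], 1, -0.6], [[20, 72, 0], 2, -0.8], [[34, 120, 0], 3, -1], [[48, 168, 0], 4, -1], [[62, 218, 0], 5, -1], [[76, 268, 0], 6, -1], [[90, 318, 0], 6, -1], [[104, 366, 0], 6, -1]])

```text
t: 10.8
tcp_pos: [0.4783, -0.0452, 0.4061]
tool_rot: [0.99, -0.14, 0.002, -0.004]
force: [0.3, 0.4, 0.9]
finger_gap: -0.001
```

```bash
python3 -c "
from h import *
lev(0,.02)"
```

```text
lever 0 t 10.8 tcp [478.3 -45.2 406.1] z axis [ 0.005  0.006 -1.   ] x yaw -16.1 q [-0.33  0.33  1.79  0.01  1.02  1.52] F [0.3 0.4 0.9] gap -0.001
shift [19.4 48.  46.3] turn 0.1
```

servo_tool(rows=[[[8, 25, 0], 0, -1], [[16, 42, 8], 0, -1], [[19, 48, 24], 0, -1], [[19, 48, 38], 0, -1], [[19, 48, 44], 0, -1], [[19, 48, 44], 0, -1]])

```text
t: 11.4
tcp_pos: [0.4828, -0.096, 0.3604]
tool_rot: [0.99, -0.14, 0.0, -0.004]
force: [-0.3, 0.3, 0.7]
finger_gap: 0.002
```

```bash
python3 - <<'E'
from h import *
lev(0,.0)
im=[]
for n,(u,v,w,h) in dict(side=(270,130,120,150),top=(300,140,120,150)).items():
    s=snapshot(n); im.append(cv2.resize(s['image'][v:v+h,u:u+w],(390,488),interpolation=cv2.INTER_CUBIC))
cv2.imwrite('pics/both5.png',np.hstack(im))
E
```

```text
lever 0 t 11.4 tcp [482.8 -96.  360.4] z axis [ 0.001  0.008 -1.   ] x yaw -16.1 q [-0.43  0.42  1.81  0.01  0.92  1.42] F [-0.3  0.3  0.7] gap 0.002
shift [ 1.   0.3 20.9] turn 0.1
```

View pics/both5.png

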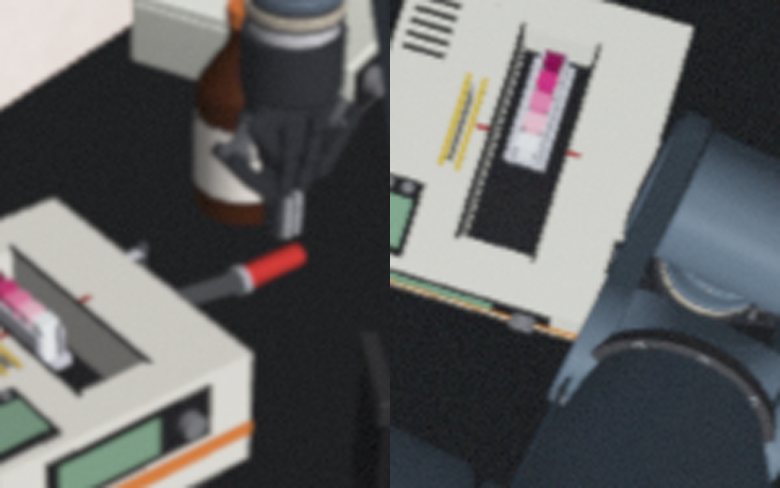

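The left panel shows the shut tips at (288,230), directly above the red bar at (275,265) and slightly towards its outer end. I move down to touch it.

servo_tool(rows=[[[1, 0, 8], 0, -1], [[1, 0, 15], 0, -1], [[1, 0, 18], 0, -1], [[1, 0, 19], 0, -1], [[1, 0, 19], 0, -1]], force=60)

```text
t: 12.0
tcp_pos: [0.4844, -0.0961, 0.3426]
tool_rot: [0.99, -0.14, 0.001, -0.004]
force: [-0.1, 0.8, 0.8]
finger_gap: -0.004
```

servo_tool(rows=[[[0, 0, 1], 0, -1], [[0, 0, 1], 0, -1]])

```text
t: 12.2
tcp_pos: [0.4845, -0.0961, 0.3417]
tool_rot: [0.99, -0.14, 0.002, -0.004]
force: [0.2, 0.4, -0.0]
finger_gap: -0.001
```

servo_tool(rows=[[[0, 0, 1], 0, -1], [[0, 0, 1], 0, -1]])

```text
t: 12.4
tcp_pos: [0.4845, -0.0961, 0.3407]
tool_rot: [0.99, -0.14, 0.002, -0.004]
force: [-1.0, -1.7, 0.0]
finger_gap: 0.003
```

servo_tool(rows=[[[0, 0, 1], 0, -1], [[0, 0, 1], 0, -1]])

```text
t: 12.6
tcp_pos: [0.4845, -0.0962, 0.3397]
tool_rot: [0.99, -0.14, 0.002, -0.004]
force: [-0.2, -1.3, 0.4]
finger_gap: 0.004
```

servo_tool(rows=[[[0, 0, 1], 0, -1], [[0, 0, 1], 0, -1]])

```text
t: 12.8
tcp_pos: [0.4844, -0.0961, 0.3392]
tool_rot: [0.99, -0.14, 0.002, -0.003]
force: [-1.1, -0.2, 5.9]
finger_gap: 0.001
```

servo_tool(rows=[[[0, 0, 1], 0, -1], [[0, 0, 1], 0, -1]])

```text
t: 13.0
tcp_pos: [0.4843, -0.0961, 0.3391]
tool_rot: [0.99, -0.14, 0.002, -0.003]
force: [-2.0, 0.6, 8.0]
finger_gap: 0.005
```

servo_tool(rows=[[[0, 0, 1], 0, -1], [[0, 0, 1], 0, -1]])

```text
t: 13.2
tcp_pos: [0.4842, -0.096, 0.3389]
tool_rot: [0.99, -0.14, 0.002, -0.003]
force: [-2.6, 1.0, 8.4]
finger_gap: 0.002
```

Contact at TCP 0.3393 m, as predicted (0.3394). Now I follow the arc towards the first click.

servo_tool(rows=[[[-2.7, 0, 3.5], 0, -1], [[-5.2, 0, 7], 0, -1], [[-7.6, 0, 10.5], 0, -1], [[-9.9, 0, 14], 0, -1], [[-12, 0, 17.5], 0, -1], [[-12, 0, 17.5], 0, -1]])

```text
t: 13.8
tcp_pos: [0.4716, -0.0923, 0.3214]
tool_rot: [0.99, -0.139, 0.0, -0.003]
force: [-4.2, -0.0, 5.5]
finger_gap: 0.004
```

```bash
cat >> h.py <<'E'
def ang():
    s=sense(); a=np.degrees(np.arcsin((s["tcp_pos"][2]-.3393+.0771)/.12)); print("theta from TCP z",round(40-a,2)); return 40-a
E
python3 -c "
from h import *
ang();lev(10);lev(14)"
```

```text
theta from TCP z 10.46
lever 10 t 13.8 tcp [471.6 -92.3 321.4] z axis [ 0.001  0.007 -1.   ] x yaw -16.0 q [-0.43  0.47  1.87  0.01  0.8   1.42] F [-4.2 -0.   5.5] gap 0.004
shift [ 0.8  0.5 -1. ] turn 0.2
lever 14 t 13.8 tcp [471.6 -92.3 321.4] z axis [ 0.001  0.007 -1.   ] x yaw -16.0 q [-0.43  0.47  1.87  0.01  0.8   1.42] F [-4.2 -0.   5.5] gap 0.004
shift [-3.1  0.6  6.4] turn 0.2
```

servo_tool(rows=[[[-1.8, 0, 2], 0, -1], [[-2.8, 0, 3.8], 0, -1], [[-2.8, 0, 3.8], 0, -1]])

```text
t: 14.1
tcp_pos: [0.469, -0.0916, 0.3174]
tool_rot: [0.99, -0.139, 0.0, -0.003]
force: [-0.2, -1.0, 2.2]
finger_gap: 0.001
```

servo_tool(rows=[[[-1, 0, 2], 0, -1], [[-1.9, 0, 4], 0, -1], [[-1.9, 0, 4], 0, -1]])

```text
t: 14.4
tcp_pos: [0.4672, -0.091, 0.3137]
tool_rot: [0.99, -0.139, 0.0, -0.003]
force: [-2.2, 0.0, 8.7]
finger_gap: 0.002
```

servo_tool(rows=[[[-1, 0, 2], 0, -1], [[-1.8, 0, 4], 0, -1], [[-1.8, 0, 4], 0, -1]])

```text
t: 14.7
tcp_pos: [0.4653, -0.0905, 0.31]
tool_rot: [0.99, -0.139, 0.0, -0.003]
force: [-2.2, -0.8, 8.0]
finger_gap: 0.001
```

```bash
python3 -c "
from h import *
t=ang();lev(t)"
```

```text
theta from TCP z 16.53
lever 16.52706714221315 t 14.7 tcp [465.3 -90.5 310. ] z axis [ 0.001  0.006 -1.   ] x yaw -16.0 q [-0.43  0.48  1.9   0.01  0.76  1.41] F [-2.2 -0.8  8. ] gap 0.001
shift [ 1.3  0.5 -0.2] turn 0.2
```

Click 1 felt at about 14° (force 2.2 to 8.7 N). On to the second.

servo_tool(rows=[[[-1.2, 0, 3], 0, -1], [[-2.5, 0, 6], 0, -1], [[-3.5, 0, 9], 0, -1], [[-4.5, 0, 12], 0, -1], [[-5.3, 0, 14.5], 0, -1], [[-6, 0, 17], 0, -1], [[-6, 0, 17], 0, -1]])

```text
t: 15.4
tcp_pos: [0.4588, -0.0885, 0.2925]
tool_rot: [0.99, -0.139, -0.001, -0.003]
force: [-3.4, 0.6, 4.2]
finger_gap: 0.003
```

servo_tool(rows=[[[-0.5, 0, 2], 0, -1], [[-1, 0, 4], 0, -1], [[-1, 0, 4], 0, -1]])

```text
t: 15.7
tcp_pos: [0.4578, -0.0882, 0.2882]
tool_rot: [0.99, -0.139, -0.001, -0.004]
force: [-2.4, -0.4, 2.8]
finger_gap: 0.005
```

servo_tool(rows=[[[-0.4, 0, 2], 0, -1], [[-0.8, 0, 4], 0, -1], [[-0.8, 0, 4], 0, -1]])

```text
t: 16.0
tcp_pos: [0.457, -0.0879, 0.2845]
tool_rot: [0.99, -0.139, -0.001, -0.004]
force: [-3.5, -0.5, 8.3]
finger_gap: -0.0
```

```bash
python3 -c "
from h import *
t=ang();lev(t);lev(39);lev(42)"
```

```text
theta from TCP z 29.28
lever 29.276497206605534 t 16.0 tcp [457.  -87.9 284.5] z axis [-0.002  0.007 -1.   ] x yaw -16.0 q [-0.43  0.52  1.94  0.01  0.69  1.41] F [-3.5 -0.5  8.3] gap -0.0
shift [ 2.1  0.7 -0.2] turn 0.2
lever 39 t 16.0 tcp [457.  -87.9 284.5] z axis [-0.002  0.007 -1.   ] x yaw -16.0 q [-0.43  0.52  1.94  0.01  0.69  1.41] F [-3.5 -0.5  8.3] gap -0.0
shift [ 0.1  0.8 20. ] turn 0.2
lever 42 t 16.0 tcp [457.  -87.9 284.5] z axis [-0.002  0.007 -1.   ] x yaw -16.0 q [-0.43  0.52  1.94  0.01  0.69  1.41] F [-3.5 -0.5  8.3] gap -0.0
shift [ 0.2  0.8 26.3] turn 0.2
```

Click 2 felt at about 28-29°. I approach the third slowly.

servo_tool(rows=[[[-0.2, 0, 3], 0, -1], [[-0.4, 0, 6], 0, -1], [[-0.6, 0, 9], 0, -1], [[-0.8, 0, 12], 0, -1], [[-0.8, 0, 15], 0, -1], [[-0.8, 0, 18], 0, -1], [[-0.8, 0, 20], 0, -1], [[-0.8, 0, 20], 0, -1]])

```text
t: 16.8
tcp_pos: [0.4559, -0.0873, 0.2643]
tool_rot: [0.99, -0.139, -0.002, -0.004]
force: [-2.6, 0.9, 3.7]
finger_gap: 0.001
```

servo_tool(rows=[[[0, 0, 1], 0, -1], [[0, 0, 2], 0, -1], [[0, 0, 2], 0, -1]])

```text
t: 17.1
tcp_pos: [0.456, -0.0873, 0.2622]
tool_rot: [0.99, -0.139, -0.002, -0.004]
force: [-2.3, 0.6, 3.6]
finger_gap: 0.003
```

```bash
python3 -c "
from h import *
t=ang();lev(t);lev(42)"
```

```text
theta from TCP z 40.01
lever 40.01156994815191 t 17.1 tcp [456.  -87.3 262.2] z axis [-0.002  0.008 -1.   ] x yaw -16.0 q [-0.43  0.57  1.95  0.01  0.63  1.41] F [-2.3  0.6  3.6] gap 0.003
shift [ 1.1  1.  -0.2] turn 0.2
lever 42 t 17.1 tcp [456.  -87.3 262.2] z axis [-0.002  0.008 -1.   ] x yaw -16.0 q [-0.43  0.57  1.95  0.01  0.63  1.41] F [-2.3  0.6  3.6] gap 0.003
shift [1.2 1.  4. ] turn 0.2
```

servo_tool(rows=[[[0, 0, 1], 0, -1], [[0, 0, 2], 0, -1], [[0, 0, 2], 0, -1]])

```text
t: 17.4
tcp_pos: [0.4563, -0.0874, 0.26]
tool_rot: [0.99, -0.139, -0.001, -0.004]
force: [-0.3, 0.7, 2.0]
finger_gap: -0.002
```

servo_tool(rows=[[[0, 0, 1], 0, -1], [[0, 0, 1.5], 0, -1], [[0, 0, 1.5], 0, -1]])

```text
t: 17.7
tcp_pos: [0.4564, -0.0874, 0.2586]
tool_rot: [0.99, -0.139, -0.001, -0.004]
force: [-2.9, 0.3, 4.4]
finger_gap: -0.002
```

servo_tool(rows=[[[0, 0, 1], 0, -1], [[0, 0, 1], 0, -1], [[0, 0, 1], 0, -1]])

```text
t: 18.0
tcp_pos: [0.4564, -0.0874, 0.2578]
tool_rot: [0.99, -0.139, -0.001, -0.004]
force: [-2.8, 1.3, 5.9]
finger_gap: 0.0
```

servo_tool(rows=[[[0, 0, 1], 0, -1], [[0, 0, 1], 0, -1], [[0, 0, 1], 0, -1]])

```text
t: 18.3
tcp_pos: [0.4564, -0.0874, 0.2571]
tool_rot: [0.99, -0.139, -0.001, -0.004]
force: [-3.4, 1.0, 7.2]
finger_gap: 0.002
```

```bash
python3 - <<'E'
from h import *
ang();lev(42)
s=snapshot('side'); 
P=cloud(s);hsv=cv2.cvtColor(s['image'],cv2.COLOR_BGR2HSV)
m=(hsv[...,1]>120)&((hsv[...,0]<8)|(hsv[...,0]>172))&(np.hypot(P[...,0]-.458,P[...,1]+.08)<.05); print(m.sum(),np.nanpercentile(P[m][:,2]*1000,[5,50,95]) if m.sum() else '')
a=cv2.resize(s['image'][190:410,180:400],(400,400),interpolation=cv2.INTER_CUBIC)
t=snapshot('top'); b=cv2.resize(t['image'][130:280,250:400],(390,400),interpolation=cv2.INTER_CUBIC)
cv2.imwrite('pics/both6.png',np.hstack([a,b]))
E
```

```text
theta from TCP z 42.42
lever 42 t 18.3 tcp [456.4 -87.4 257.1] z axis [-0.001  0.007 -1.   ] x yaw -16.0 q [-0.43  0.58  1.96  0.01  0.61  1.41] F [-3.4  1.   7.2] gap 0.002
shift [ 0.8  1.  -1.1] turn 0.2
92 [70.70561544 80.04510351 86.54070016]
```

View pics/both6.png

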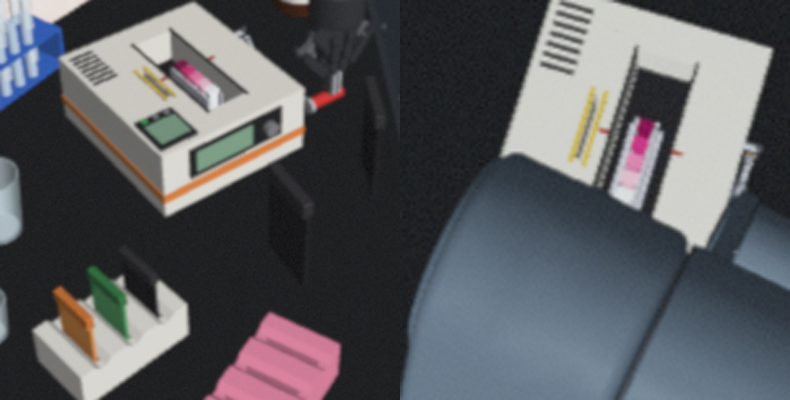

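The cells have advanced so that the third standard (right panel, about (640,146)) lies on the line between the red beam marks at (603,130) and (680,153). The bar's top is at about 86 mm (85 expected), the lever is at 42.4° with 7.2 N, and the slide stands in the rack at left (140,283). Handing in while holding.

```bash
python3 -c "
from h import *
ang(); print(sense()['force'],sense()['t']); print(sign_off())"
```

```text
theta from TCP z 42.42
[-2.65322011e+00  4.05206363e-04  6.91024507e+00] 18.4
the job is handed in; nothing more can be done
None
```

The dark slide is in the white rack's empty slot and the lever is held at the third click. I handed the job in at 18.4 s of the 72 s allowed.

- **Dark slide:** I lowered it until it touched the slot floor (8 N, TCP at the predicted 0.259 m) and only then let go. Its rim top measures 115 mm, the same as the amber and green filters beside it.
- **Lever:** I pushed it down along its arc with shut fingers. The clicks showed up near 14°, 28° and 42°.
- **Last checks:** The arm is still holding the lever at about 42.4° (0.74 rad) with about 7 N. The bar's top is at about 86 mm, where 85 mm was expected. The third standard lies on the line between the red beam marks.
- **Third click less sharp:** The force rose gradually there, from 2.0 to 4.4, 5.9 and 7.2 N. At the first two clicks it jumped at once.
- **Not re-measured:** I did not re-measure the beakers, bottles and box at the end. No path went near the bottles or the box, and the forces I read stayed under 10 N.

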